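# Clip the guide roller onto its pin

### The job

On the coil winder's wire-tension unit the guide roller still needs its retaining clip. Pick the clip up by its orange grip and push it sideways, from the open end of the guard, into the groove of the roller pin until it snaps fully home; the spring carriage gives way as you push, so push on steadily, feel for the snap and stop pushing there, without ramming the carriage back to its end. Then let the carriage come back to its rest and let go, leaving the clip lying level in the groove, the unit unharmed and the other parts where they are.

Things in the scene. Friction and masses are not known exactly. Their poses are not given: they have to be found in the camera images.
- clip_eye (a point): Centre of the eye of the loose retaining clip, mid-height of its 5 mm thick flat part. The clip is an open dark steel fork lying flat on the green mat, 34 mm wide, about 50 g: z up, +x out of its open mouth, y across. Two springy prongs run along x, 13 mm either side of the middle, 5 mm wide; the bridge closing the fork is 9.6 mm behind the eye. Must end on the pin's axis.
- clip_mouth (a point): Point midway between the prongs' inward lips, same axes as clip_eye, 7.4 mm ahead of it. The lips are 6 mm round, 13 mm apart, their ends 10.4 mm ahead of the eye; each springs out 2.5 mm to pass the 18 mm neck. They first touch the neck with the eye 14 to 15 mm short of the pin's axis and have passed it at about 6 mm short; from there the clip jumps home by itself.
- clip_grip (a point): Centre of the clip's orange upright plastic grip, same axes as clip_eye: 26 mm long (x), 10 mm thick (y), 34 mm high. It lies 40 mm behind the eye (x = -40, y = 0), its centre 14.5 mm above the eye point and 17 mm above the clip's underside. Grasp it from above across its 10 mm thickness.
- groove (a point): Centre of the groove in the upright roller pin, on its axis; rides on the carriage. z up; +x is the push-in direction, along the carriage's travel, away from the guard's open end. The groove is a round brass neck 18 mm in diameter, 8 mm high, between the flat top of the white roller (40 mm diameter) below and the steel head (26 mm diameter, top 11 mm above this point). 50 mm above the bench.
- carriage (a joint): Travel (m) of the blue spring carriage with roller and pin, along groove +x: 0 at rest, end stop at 0.034. A 0.7 N/mm spring returns it (damping 60 N s/m, little friction). The clip's lips give way only at about 9 to 14 N, depending on friction, with the carriage pushed back 13 to 20 mm; at the snap the pushing force falls suddenly by about half or more.
- tensioner: The fixed tension unit: aluminium base 125 x 90 mm, 12 mm thick, from x = -50 to +75 mm; origin on its underside below the pin's rest position, x the push direction, z up. A clear plastic guard with yellow top edges, 3 mm thick, to 60 mm above the bench, stands at y = +-37.5 mm from x = -8 to +68 mm and across the far end at x = 66 mm; the -x end is open.
- mat: Green work mat fixed on the bench, 140 x 100 mm, 4 mm thick, origin under its centre; the clip starts on it.
- tray: Grey open parts tray, fixed, 150 x 110 mm, 22 mm high, origin under its centre; holds the bobbin and capacitors. Leave alone.
- bobbin: Copper-coloured wound bobbin in the tray, 48 mm in diameter, 36 mm high, origin under its centre. Leave alone.
- capacitor_a: Black capacitor standing in the tray, 35 mm in diameter, 50 mm high, origin under its centre. Leave alone.
- capacitor_b: Dark blue capacitor standing in the tray, 30 mm in diameter, 45 mm high, origin under its centre. Leave alone.
- screwdriver: Yellow-handled screwdriver, 170 mm long, lying on the bench beyond the unit; origin under its middle. Leave alone.

How it is judged:
By the outcome, as a careful person would: the job done as asked, in the order asked, and still so for the second after the job is handed in, with the robot touching nothing.
It also fails if it takes over 58 s, if anything falls off the work surface, if the arm or the gripper's body presses on something with over 40 N, if the wrist force passes 120 N, or if a joint passes its speed limit or range.

### The arm

A 6-joint arm with a two-finger parallel gripper is mounted at the origin on the work surface. World frame = base frame: x ahead of the robot, y to its left, z up, the work surface at z = 0. Lengths are in m, angles in degrees, forces in N, time in s.
With the tool pointing down it reaches from about 0.275 to 0.775 m from the base axis. Payload 14.6 kg.
Tool frame: the origin (TCP) lies on the front face of the gripper's body, between the roots of the fingers; the fingertips stand 73 mm ahead of it and the grasp point (between the pads) lies 54 mm ahead of it; y points along the fingers, z is the direction in which the jaws open and shut, and the axes are right-handed (so a half turn about y gives the same grasp; the last joint's range is limited). The gripper opens to 85 mm and grips with 20 to 120 N. Pads are 22 mm wide; open, the fingers measure 114 mm over their backs; the gripper's body (76 mm by 85 mm) begins 54 mm behind the grasp point. The pads swing forward as they close: fully open they stand 13 mm farther back than shut.
Start: joints at [64.67, 15.075, -2.767, 72.158, 0, 81.102], TCP at [0.149, 0.504, 0.304] pointing down, gripper open.
Joint ranges: [-151.79, 151.79], [-50.71, 97.33], [-67.44, 78.34], [-121.81, 120.89], [-77.56, 73.72], [-180, 180]. Speed limits (degrees/s): [108.29, 108.29, 147.25, 159.86, 180, 180].

### API

Orientations are given as [roll, pitch, yaw] about the fixed x, y, z axes, in that order (R = Rz(yaw) Ry(pitch) Rx(roll)).
In Python, from plant import ctrl gives the robot as it stands. Calls block until the motion is done:
- ctrl.move_pose(position, orientation): joint-space move of the TCP to a pose.
- ctrl.move_linear(position, frame=None, feed=0.15, until_force=None): straight line of the TCP; frame=None keeps the orientation; feed is the mean speed in m/s. With until_force (N) it stops when the force on the tool has changed by that much, and returns True; else False.
- ctrl.goto_joints(angles): joint-space move.
- ctrl.release() and ctrl.grasp(squeeze=None): open the fingers fully, or close them until they stop; squeeze is the grip in N (None keeps the last).
- ctrl.wait(seconds).
- ctrl.inverse_kinematics(position, orientation): joint angles nearest the present ones, or None.
- ctrl.snapshot(name): name is "scene" or "side" or "wrist"; returns the picture (480x640x3 uint8, blue, green, red); there is no depth.
- ctrl.camera_model(name): a dict with "fov_y" (degrees; the focal length in pixels is half the picture's height over the tangent of half this angle, whatever the lens; pixels are square), "cx", "cy" (the principal point, pixels), "distortion" ([k1, k2, p1, p2, k3] as OpenCV has them; the pictures are not rectified), "rvec" (rotation vector, rad) and "tvec" (3), from world to camera coordinates, as OpenCV has them; the wrist camera has in their place "mount" (4x4, takes a point from camera to tool coordinates, whose origin is the TCP and whose axes are the tool frame's). Camera axes: x right, y down, z forward; pixel columns grow to the right and rows downward; lengths in m; the calibration is good to about 2 mm. A picture is of the moment at which its call begins: read the wrist's pose just before it. camera_model takes no time and is no camera call.
A pose or a line that the arm cannot do raises ctrl.PlanningError and nothing moves.
- ctrl.job_done(): hands the job in, once; it reports no verdict.
Readings, each from a call of its own:
- ctrl.current_time(): time.
- ctrl.current_joint_positions(): joint angles.
- ctrl.current_joint_velocities(): joint speeds.
- ctrl.current_effort(): joint torques, N m.
- ctrl.current_position(): TCP position.
- ctrl.current_tool_rot(): TCP orientation.
- ctrl.current_contact_force(): force on the tool from outside, world axes, zero at the start.
- ctrl.current_torque(): the same for the moment, N m.
- ctrl.current_gripper_width(): finger opening in m.
Only numpy, scipy, OpenCV 4.12 (cv2) and the standard library are available. Lean on these libraries where they do the work, as an engineer would, in place of code of your own. Each camera call takes 0.05 s, during which the arm holds its last target.

## Working session

There is one attempt and no reset: what is moved stays moved. The work goes in short steps, each a Python script; the robot and the scene stay as the last script left them, time stands still between calls to the robot, and variables do not carry over. Pictures are saved under pics/ and viewed, and the job is handed in when it is done.

```bash
ls; mkdir -p pics; python3 - <<'E'
from plant import ctrl
import cv2, numpy as np
for n in ("scene","side","wrist"):
    cv2.imwrite(f"pics/{n}0.png",ctrl.snapshot(n)); print(n,ctrl.camera_model(n))
print(ctrl.current_time(),ctrl.current_position(),ctrl.current_tool_rot(),ctrl.current_gripper_width())
E
```

```text
pics
scene {'fov_y': 48.92829613062816, 'cx': 323.23259292217574, 'cy': 241.15908331811096, 'distortion': array([0.01273478, 0.        , 0.        , 0.        , 0.        ]), 'rvec': array([ 1.49793897,  2.31488676, -0.6886049 ]), 'tvec': array([ 0.25898056, -0.41381381,  1.30441639])}
side {'fov_y': 48.964502375237615, 'cx': 321.3968767190392, 'cy': 234.79086588040684, 'distortion': array([0.02524268, 0.        , 0.        , 0.        , 0.        ]), 'rvec': array([ 2.16070873, -0.37680336,  0.22514775]), 'tvec': array([-0.56761712,  0.16282335,  0.78335745])}
wrist {'fov_y': 65.22179314937361, 'cx': 322.1504108333991, 'cy': 239.99864725329562, 'distortion': array([0.01675352, 0.        , 0.        , 0.        , 0.        ]), 'mount': array([[-1.15371556e-03,  9.60848316e-01,  2.77072521e-01,
        -6.99924822e-02],
       [-7.53342179e-04, -2.77073462e-01,  9.60848442e-01,
        -6.93897332e-02],
       [ 9.99999051e-01,  8.99815381e-04,  1.04351153e-03,
        -7.52220172e-04],
       [ 0.00000000e+00,  0.00000000e+00,  0.00000000e+00,
         1.00000000e+00]])}
0.15 [0.1484562  0.50342763 0.30351959] [-9.00471992e+01  7.15731595e-03 -1.64326091e+01] 0.08539806865343842
```

View pics/scene0.png

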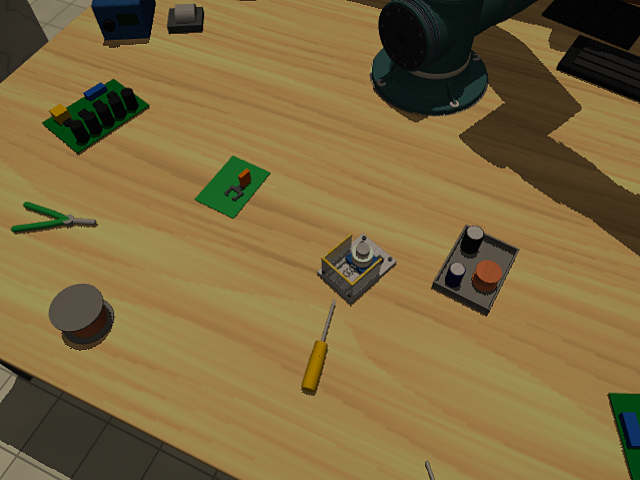

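View pics/side0.png

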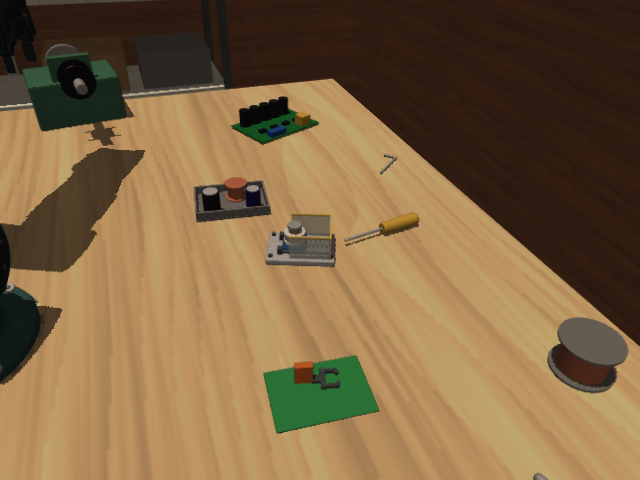

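View pics/wrist0.png

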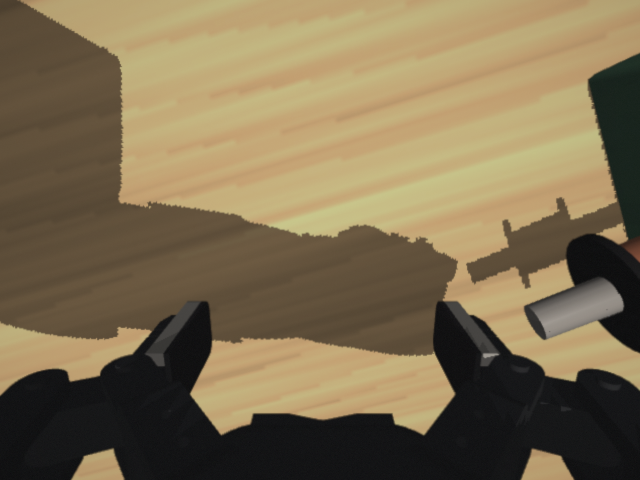

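Scene view: clip grip at about (244,178) on the mat, fork toward (233,194), and unit at (358,262). Side view: grip at (304,372), fork toward (335,378), and unit at (297,243). I'll do a rough localisation first.

```bash
cat > h.py <<'E'
import cv2, numpy as np
from scipy.spatial.transform import Rotation as Ro
def K(m):
    f=240/np.tan(np.radians(m["fov_y"])/2); return np.array([[f,0,m["cx"]],[0,f,m["cy"]],[0,0,1.]])
def ext(m,pose=None):
    """returns R(cam->world), C"""
    if "rvec" in m:
        R=cv2.Rodrigues(m["rvec"])[0]; return R.T,-R.T@m["tvec"]
    p,rpy=pose; Rt=Ro.from_euler("xyz",rpy,degrees=True).as_matrix(); M=m["mount"]
    return Rt@M[:3,:3], Rt@M[:3,3]+np.array(p)
def rays(m,px,pose=None):
    px=np.array(px,float).reshape(-1,1,2)
    n=cv2.undistortPoints(px,K(m),m["distortion"]).reshape(-1,2)
    R,C=ext(m,pose); d=np.c_[n,np.ones(len(n))]@R.T
    return C,d/np.linalg.norm(d,axis=1)[:,None]
def plane(m,px,z,pose=None):
    C,d=rays(m,px,pose); return C+d*((z-C[2])/d[:,2])[:,None]
def proj(m,P,pose=None):
    R,C=ext(m,pose); rv=cv2.Rodrigues(R.T)[0]
    return cv2.projectPoints(np.array(P,float).reshape(-1,3),rv,-R.T@C,K(m),m["distortion"])[0].reshape(-1,2)
def tri(L):
    A=np.zeros((3,3));b=np.zeros(3)
    for C,d in L:
        P=np.eye(3)-np.outer(d,d); A+=P;b+=P@C
    return np.linalg.solve(A,b)
E
python3 - <<'E'
from plant import ctrl
from h import *
s,t=ctrl.camera_model("scene"),ctrl.camera_model("side")
def mask(n,lo,hi):
    im=cv2.imread(f"pics/{n}0.png"); return cv2.inRange(cv2.cvtColor(im,cv2.COLOR_BGR2HSV),lo,hi)
pr=lambda *a:print(*[np.round(x,4).tolist() if not isinstance(x,str) else x for x in a])
pr("grip top s",plane(s,[[244,172]],.038)[0],"t",plane(t,[[304,364]],.038)[0])
pr("grip",tri([(c,d[0]) for c,d in (rays(s,[[244,178]]),rays(t,[[304,373]]))]))
pr("fork tips s",plane(s,[[228,194],[240,199]],.0065),"t",plane(t,[[338,371],[338,386]],.0065))
pr("head top s",plane(s,[[363,245]],.061),"t",plane(t,[[295,226]],.061))
pr("base corners t",plane(t,[[266,262],[335,264],[272,234]],.012),"s",plane(s,[[396,264],[362,234]],.012))
pr("guard s",plane(s,[[321,261],[349,287],[383,259],[351,234]],.06),"t",plane(t,[[292,214],[330,215],[331,239]],.06))
E
```

```text
grip top s [0.4878, -0.2427, 0.038] t [0.4881, -0.2459, 0.038]
grip [0.4886, -0.2451, 0.0185]
fork tips s [[0.5319, -0.2611, 0.0065], [0.5331, -0.2319, 0.0065]] t [[0.5385, -0.2481, 0.0065], [0.5287, -0.2725, 0.0065]]
head top s [[0.5675, 0.0528, 0.061]] t [[0.5698, 0.0435, 0.061]]
base corners t [[0.5073, 0.0198, 0.012], [0.622, -0.0255, 0.012], [0.5415, 0.1001, 0.012]] s [[0.5517, 0.1164, 0.012], [0.5147, 0.0322, 0.012]]
guard s [[0.629, -0.0035, 0.06], [0.657, 0.0628, 0.06], [0.5799, 0.0965, 0.06], [0.5535, 0.0232, 0.06]] t [[0.5773, 0.0845, 0.06], [0.6435, 0.0588, 0.06], [0.6173, -0.0136, 0.06]]
```

```bash
python3 - <<'E'
import cv2
a=cv2.imread("pics/scene0.png"); b=cv2.imread("pics/side0.png")
cv2.imwrite("pics/z1.png",cv2.resize(a[215:315,295:415],None,fx=6,fy=6,interpolation=2))
cv2.imwrite("pics/z2.png",cv2.resize(b[200:280,255:345],None,fx=7,fy=7,interpolation=2))
E
```

```text
(no output)
```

View pics/z1.png

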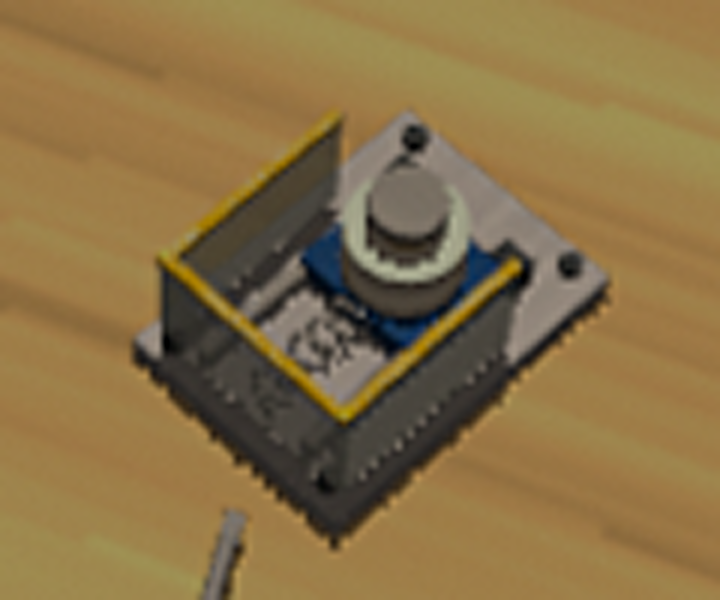

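View pics/z2.png

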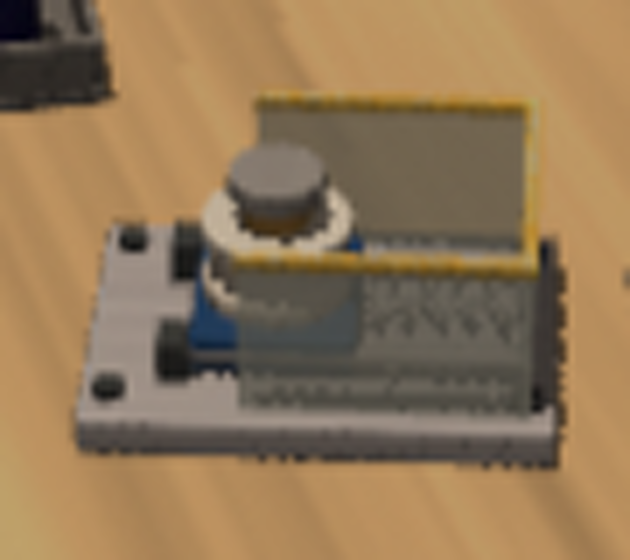

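Rough poses: grip at (0.488,-0.245), pin at (0.569,0.048), and push yaw about -20°. Next I'll take close wrist views of the unit and then the clip.

```bash
python3 - <<'E'
from plant import ctrl
from h import *
import json
def shot(n,p,yaw):
    print(ctrl.inverse_kinematics(p,[-90,0,yaw]))
    ctrl.move_pose(p,[-90,0,yaw]); ctrl.wait(.2)
    pose=(list(ctrl.current_position()),list(ctrl.current_tool_rot()))
    cv2.imwrite(f"pics/{n}.png",ctrl.snapshot("wrist")); json.dump(pose,open(f"{n}.json","w")); print(n,pose,ctrl.current_time())
shot("wu",[0.569+.02,0.048-.007,0.25],-20)
shot("wc",[0.488+.05,-0.245-.015,0.22],-15)
E
```

```text
[-3.92291889 22.62741403  0.20638686 67.57897284  0.         16.07708111]
wu ([np.float64(0.5889207119232504), np.float64(0.04155329548792872), np.float64(0.25006521538977844)], [np.float64(-89.99854294275194), np.float64(-0.0030688315872738456), np.float64(-19.953823057671798)]) 2.6833
[-33.6033748   24.15668161  -2.08283621  63.76048218   0.
 -18.6033748 ]
wc ([np.float64(0.5384394623469843), np.float64(-0.25901869947005907), np.float64(0.2201389430030165)], [np.float64(-89.99788994301298), np.float64(-0.010475823676917052), np.float64(-14.919097716162144)]) 4.1083
```

View pics/wu.png

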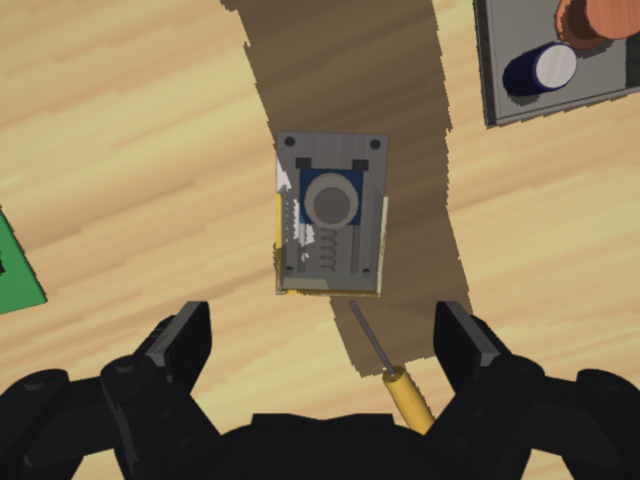

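View pics/wc.png

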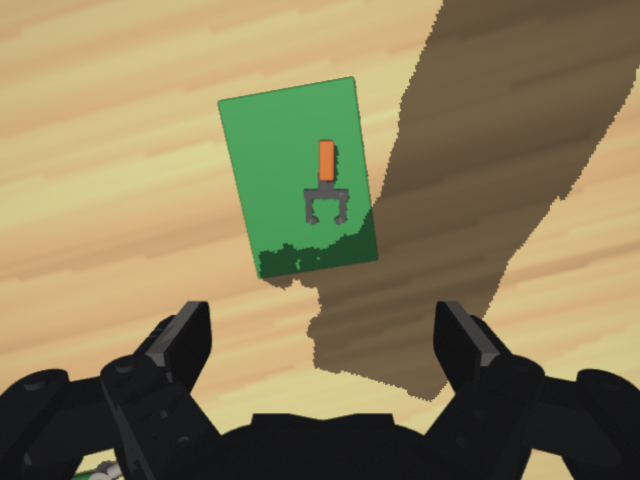

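wu: unit with the pin head at (330,199), the open end up in the picture, and the push direction downward. wc: orange grip at (327,160) with the fork mouth down at (327,220), nearly aligned with the tool. Now to extract the features.

```bash
python3 - <<'E'
import cv2
a=cv2.imread("pics/wu.png"); b=cv2.imread("pics/wc.png")
cv2.imwrite("pics/wu_z.png",cv2.resize(a[120:310,260:405],None,fx=3.1,fy=3.1,interpolation=2))
cv2.imwrite("pics/wc_z.png",cv2.resize(b[130:235,285:365],None,fx=5.5,fy=5.5,interpolation=2))
E
```

```text
(no output)
```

View pics/wu_z.png

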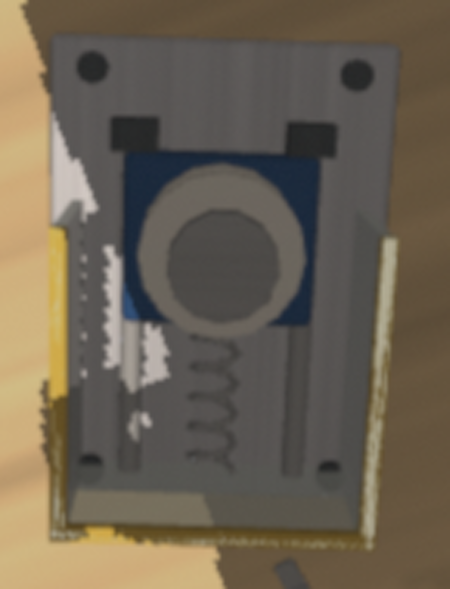

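View pics/wc_z.png

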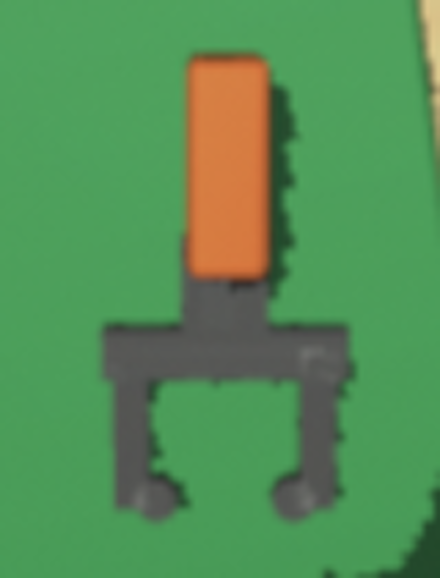

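```bash
python3 - <<'E'
from plant import ctrl
from h import *
import json
m=ctrl.camera_model("wrist")
pc=json.load(open("wc.json")); pu=json.load(open("wu.json"))
b=cv2.imread("pics/wc.png"); hsv=cv2.cvtColor(b,cv2.COLOR_BGR2HSV)
def big(mk,n=1):
    c,_=cv2.findContours(mk,cv2.RETR_EXTERNAL,cv2.CHAIN_APPROX_NONE); return sorted(c,key=cv2.contourArea)[::-1][:n]
o=cv2.inRange(hsv,(5,150,120),(20,255,255)); g=big(o)[0]
G=plane(m,g.reshape(-1,2),.038,pc)[:,:2]
def rect(P):
    (c,s,a)=cv2.minAreaRect((P*1000).astype(np.float32)); return np.array(c)/1000,np.array(s),a
print("grip",rect(G))
roi=np.zeros(o.shape,np.uint8); roi[180:226,300:352]=1
d=cv2.inRange(hsv,(0,0,0),(180,70,120))*roi
# dark clip contour
D=big(d)[0]; P=plane(m,D.reshape(-1,2),.009,pc)[:,:2]
print("fork",rect(P), cv2.boundingRect(D))
# lips (round) by crop pixel
lip=[[285+155/5.5,130+497/5.5],[285+293/5.5,130+497/5.5]]
L=plane(m,lip,.009,pc)[:,:2]; print("lips",L,np.linalg.norm(L[0]-L[1]),"yaw",np.degrees(np.arctan2(L[0,1]-L[1,1],L[0,0]-L[1,0]))-90)
br=[[285+103/5.5,130+325/5.5],[285+350/5.5,130+325/5.5]]
B=plane(m,br,.009,pc)[:,:2]; print("bridge back",B,np.linalg.norm(B[0]-B[1]),"yaw",np.degrees(np.arctan2(B[0,1]-B[1,1],B[0,0]-B[1,0]))-90)
# unit
z=lambda u,v:[260+u/3.1,120+v/3.1]
print("head",plane(m,[z(223,265)],.061,pu)[0],"roller",plane(m,[z(220,250)],.046,pu)[0])
H=plane(m,[z(166,265),z(281,265),z(223,209),z(223,322)],.061,pu); print("head dia",np.linalg.norm(H[0]-H[1]),np.linalg.norm(H[2]-H[3]),(H[0]+H[1]+H[2]+H[3])/4)
bc=plane(m,[z(53,37),z(399,45)],.012,pu); w=bc[0]-bc[1]; print("base back",bc,np.linalg.norm(w),"yaw",np.degrees(np.arctan2(w[1],w[0]))-90)
gd=plane(m,[z(57,228),z(58,540),z(391,238),z(370,547)],.06,pu); print("guard",gd)
for i,j in((0,1),(2,3)):
    w=gd[j]-gd[i]; print(np.linalg.norm(w),np.degrees(np.arctan2(w[1],w[0])))
E
```

```text
grip (array([ 0.48876147, -0.24369116]), array([ 9.32120228, 25.73068619]), 75.13720703125)
fork (array([ 0.52099316, -0.25187553]), array([33.15114212, 33.63798904]), 75.13560485839844) (304, 180, 45, 45)
lips [[ 0.53197328 -0.26489536]
 [ 0.53690816 -0.24630197]] 0.019237133256152675 yaw -194.86420094066804
bridge back [[ 0.50699832 -0.26542859]
 [ 0.51562294 -0.23292873]] 0.03362477248130034 yaw -194.86224763725164
head [0.57175131 0.05452074 0.061     ] roller [0.57094236 0.05446147 0.046     ]
head dia 0.025908905295373662 0.025816066122757646 [0.57190909 0.05452438 0.061     ]
base back [[0.51109947 0.03155952 0.012     ]
 [0.54284203 0.11351017 0.012     ]] 0.08788343493124241 yaw -201.17325483918785
guard [[ 0.55136341  0.02230159  0.06      ]
 [ 0.6220041  -0.00560113  0.06      ]
 [ 0.57899697  0.09200657  0.06      ]
 [ 0.64948067  0.06488119  0.06      ]]
0.07595174565172923 -21.55376921156519
0.07552309539373162 -21.04902417679375
```

Clip: yaw -14.9°, grip centre (0.4888,-0.2437), and lip spacing and grip-to-lip distance match the spec. Unit: pin (0.572,0.0545), yaw -21.2°, and head and guard dimensions match. I'll grasp the clip now.

```bash
python3 - <<'E'
from plant import ctrl
from h import *
Y=-14.86; g=[0.48876,-0.24369]
print(ctrl.inverse_kinematics([*g,.13],[-90,0,Y]))
ctrl.move_pose([*g,.13],[-90,0,Y])
ctrl.move_linear([*g,.081],feed=.08); ctrl.wait(.3)
print(ctrl.current_position(),ctrl.current_tool_rot(),ctrl.current_contact_force())
print(ctrl.grasp(70)); ctrl.wait(.2)
print(ctrl.current_position(),ctrl.current_tool_rot(),ctrl.current_gripper_width(),ctrl.current_contact_force())
cv2.imwrite("pics/s1.png",ctrl.snapshot("side"))
ctrl.move_linear([*g,.15],feed=.1); ctrl.wait(.2)
cv2.imwrite("pics/s2.png",ctrl.snapshot("side"));cv2.imwrite("pics/c2.png",ctrl.snapshot("scene"))
print(ctrl.current_gripper_width(),ctrl.current_contact_force(),ctrl.current_position(),ctrl.current_time())
a=cv2.imread("pics/s1.png")[270:440,220:420];b=cv2.imread("pics/s2.png")[270:440,220:420]
cv2.imwrite("pics/s12.png",cv2.resize(np.hstack([a,b]),None,fx=2,fy=2,interpolation=2))
E
```

```text
[-35.05070117  23.51616815 -18.65195945  47.8318724    0.
 -20.19070117]
[ 0.48887958 -0.24378011  0.08129362] [-9.00107051e+01 -2.83569619e-02 -1.48594031e+01] [-0.26945278 -1.06997843 -0.73758708]
False
[ 0.4887929  -0.24372273  0.0811638 ] [-9.00071087e+01 -1.34266839e-02 -1.48605682e+01] 0.00896558506037164 [-1.01138879  0.05908187  5.4474741 ]
0.008890782238086923 [-0.57899708  1.37185329 -0.23209146] [ 0.48866742 -0.24363149  0.1496738 ] 7.75
```

View pics/s12.png

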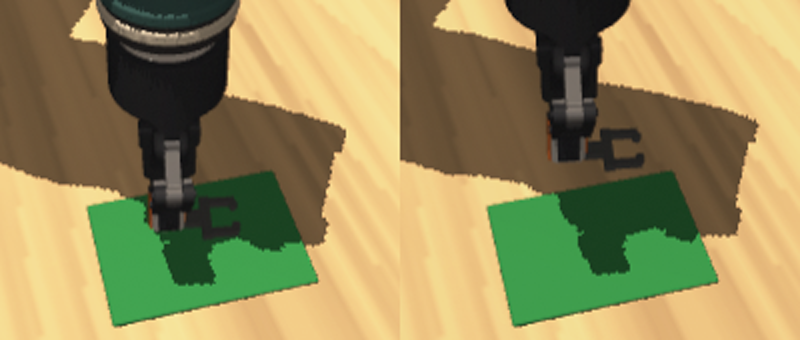

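The clip is held (width 8.9 mm, hanging level). Next I'll go to the pre-insert pose in front of the open end and check both views.

```bash
cat >> h.py <<'E'
YU=-21.2; PIN=np.array([0.5720,0.0545]); D=np.array([np.cos(np.radians(YU)),np.sin(np.radians(YU))]); N=np.array([-D[1],D[0]])
def tcp(ex,z,ey=0.0):  # eye at ex along push dir from pin rest (m), eye height z
    p=PIN+D*(ex-.040)+N*ey; return [p[0],p[1],z+.0745]
E
python3 - <<'E'
from plant import ctrl
from h import *
print(ctrl.inverse_kinematics(tcp(-.05,.11),[-90,0,YU]))
ctrl.move_pose(tcp(-.05,.11),[-90,0,YU])
ctrl.move_linear(tcp(-.04,.0497),feed=.08); ctrl.wait(.5)
print(ctrl.current_position(),tcp(-.04,.0497),ctrl.current_tool_rot(),ctrl.current_contact_force(),ctrl.current_time())
for n,(r,c) in dict(side=(170,230),scene=(190,290)).items():
    im=ctrl.snapshot(n);cv2.imwrite(f"pics/{n}3.png",im)
    cv2.imwrite(f"pics/{n}3z.png",cv2.resize(im[r:r+110,c:c+140],None,fx=5.5,fy=5.3,interpolation=2))
cv2.imwrite("pics/w3.png",ctrl.snapshot("wrist"))
E
```

```text
[  0.68555721  16.26292237 -20.58454219  53.15253544   0.
  21.88555721]
[0.49741186 0.08344152 0.12424845] [np.float64(0.497414095902759), np.float64(0.08342996560656739), 0.1242] [-8.99998360e+01 -4.82246196e-03 -2.11980341e+01] [ 0.64759446 -0.73523797 -0.76793801] 10.425
```

View pics/side3z.png

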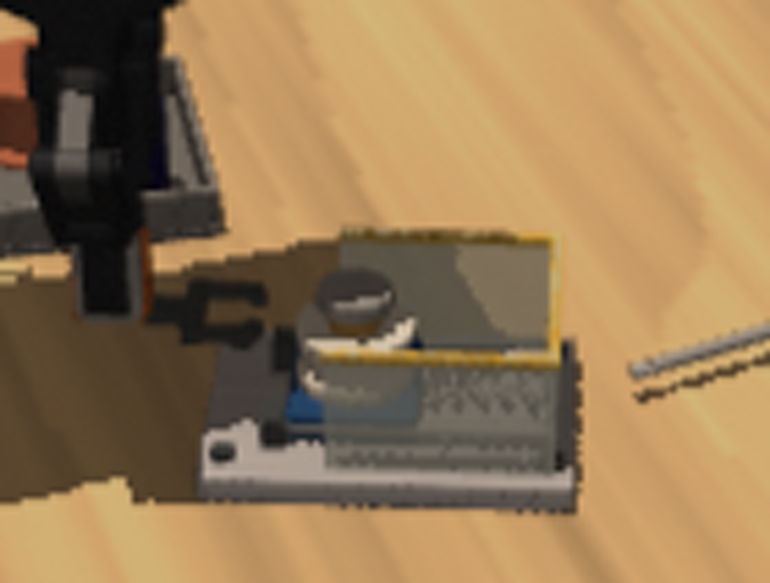

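View pics/scene3z.png

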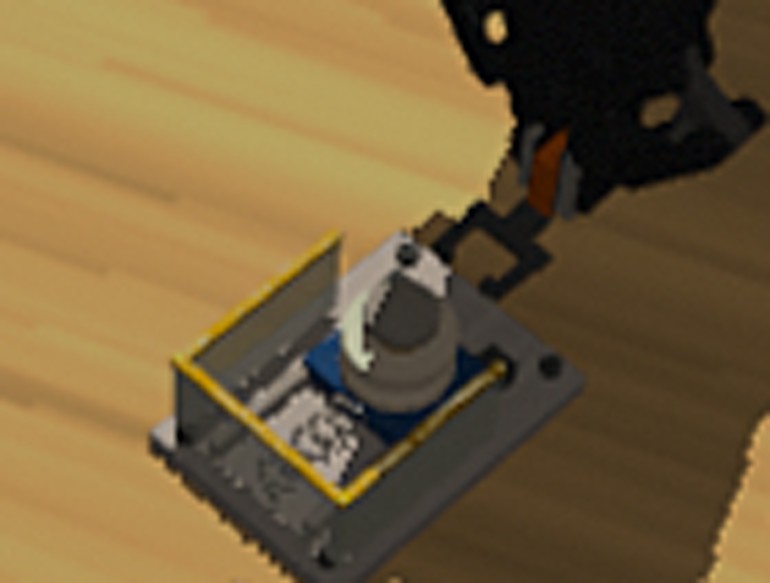

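View pics/w3.png

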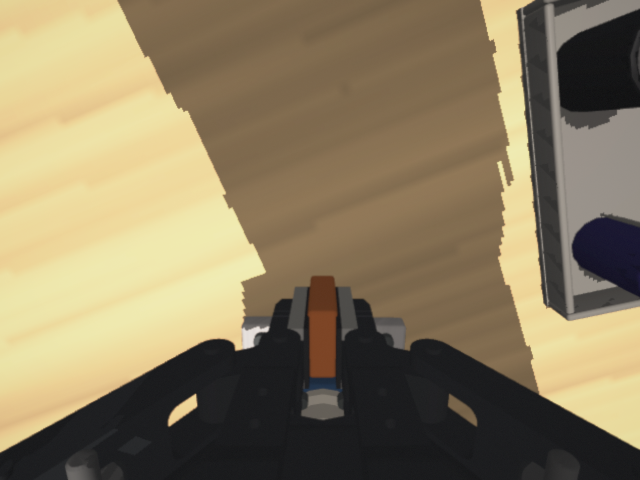

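Side view: prong tips at about (276.7,230), the brass neck at (294,232), and the clip looks level. Next I'll compare predicted and observed pixels for the clip and pin in both views.

```bash
python3 - <<'E'
from plant import ctrl
from h import *
P=lambda x,y,z:[*(PIN+D*x/1000+N*y/1000),z/1000]
pts={"tipL":P(-40+7.4,13,49.7),"tipR":P(-40+7.4,-13,49.7),"brL":P(-40-9.6,17,49.7),"brR":P(-40-9.6,-17,49.7),"headtop":P(0,0,61),"headL":P(0,13,61),"headR":P(0,-13,61),"head-x":P(-13,0,61),"guardL":P(-8,37.5,60),"guardR":P(-8,-37.5,60)}
for n,(r,c) in dict(side=(170,230),scene=(190,290)).items():
    m=ctrl.camera_model(n); im=cv2.imread(f"pics/{n}3z.png")
    q=proj(m,list(pts.values()))
    for k,(u,v) in zip(pts,q):
        uu,vv=(u-c)*5.5+2.3,(v-r)*5.3+2.2
        cv2.circle(im,(int(uu),int(vv)),3,(0,0,255) if k[0] in"tb" else (255,0,255),-1)
    cv2.imwrite(f"pics/{n}3o.png",im)
a,b=[cv2.imread(f"pics/{n}3o.png") for n in("side","scene")]
cv2.imwrite("pics/o3.png",np.hstack([a[180:480,60:460],b[180:480,320:720]]))
E
```

```text
(no output)
```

View pics/o3.png

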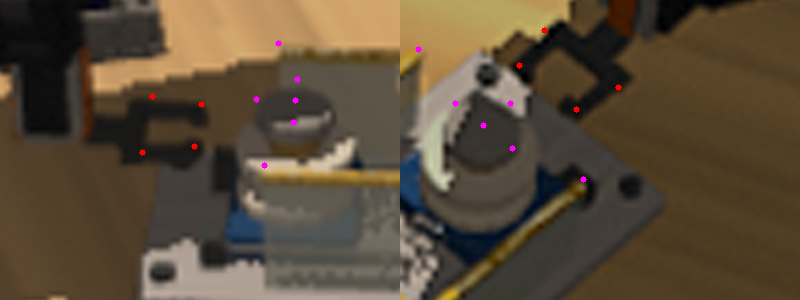

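The predicted and observed offsets are the same for clip and pin (about 1.5–2 px common bias). Their relative error is within about 1 mm, so it's fine to push. I'll push in small steps while monitoring the force.

```bash
cat > push.py <<'E'
from plant import ctrl
from h import *
import sys
Z=.0497
def F(n=4):
    a=[]
    for _ in range(n): a.append(ctrl.current_contact_force()); ctrl.wait(.01)
    return np.mean(a,axis=0)
ctrl.move_linear(tcp(-.019,Z),feed=.04); ctrl.wait(.3)
b=F(10); print("base",np.round(b,2),ctrl.current_time())
ex=-.019; mx=0; log=[]
while True:
    ex+=.001
    if ex>.022: print("limit"); break
    ctrl.move_linear(tcp(ex,Z),feed=.02)
    f=F()-b; p=ctrl.current_position(); fx=-f[:2]@D; fy=f[:2]@N
    x=(np.array(p[:2])-PIN)@D+.04
    print(f"{ex*1e3:.0f} act {x*1e3:.1f} F {fx:.1f} lat {fy:.1f} z {f[2]:.1f} t {ctrl.current_time():.2f}")
    if mx>6 and fx<mx*.65: print("SNAP?"); break
    mx=max(mx,fx)
    if fx>17 or abs(f[2])>7 or abs(fy)>6: print("abort"); break
im=ctrl.snapshot("side");cv2.imwrite("pics/side4.png",im)
im2=ctrl.snapshot("scene");cv2.imwrite("pics/scene4.png",im2)
cv2.imwrite("pics/p4.png",np.hstack([cv2.resize(im[170:280,230:370],(400,314)),cv2.resize(im2[190:300,290:430],(400,314))]))
E
python3 push.py
```

```text
base [-0.04  0.03 -0.19] 11.6333
-18 act -18.0 F -0.1 lat -0.1 z -0.3 t 11.92
-17 act -17.0 F 0.3 lat 0.1 z -0.8 t 12.20
-16 act -16.0 F 0.2 lat 0.1 z -0.4 t 12.48
-15 act -15.0 F -0.1 lat 0.5 z -0.8 t 12.77
-14 act -14.0 F 0.1 lat 0.3 z -0.2 t 13.05
-13 act -13.0 F 0.9 lat 0.4 z -0.4 t 13.33
-12 act -12.0 F 1.5 lat 0.4 z -0.8 t 13.62
-11 act -11.0 F 1.6 lat 0.7 z -1.1 t 13.90
-10 act -10.0 F 3.1 lat 0.9 z -0.3 t 14.18
-9 act -9.0 F 3.2 lat 0.1 z -0.4 t 14.47
-8 act -8.0 F 3.6 lat 0.6 z -1.1 t 14.75
-7 act -7.0 F 3.7 lat 0.6 z -1.0 t 15.03
-6 act -6.1 F 5.0 lat 0.1 z -0.9 t 15.32
-5 act -5.1 F 5.2 lat 0.7 z -0.6 t 15.60
-4 act -4.2 F 5.9 lat 0.1 z -0.6 t 15.88
-3 act -3.4 F 5.7 lat -0.0 z -0.6 t 16.17
-2 act -2.4 F 6.1 lat -0.0 z -0.8 t 16.45
-1 act -1.5 F 7.1 lat 0.1 z -1.1 t 16.73
0 act -0.6 F 7.6 lat -0.1 z -0.6 t 17.02
1 act 0.3 F 7.6 lat 0.7 z -0.3 t 17.30
2 act 1.2 F 8.6 lat 0.4 z -1.0 t 17.58
3 act 2.1 F 8.5 lat 0.4 z -0.8 t 17.87
4 act 3.2 F 8.1 lat 0.4 z -1.4 t 18.15
5 act 5.5 F 3.0 lat -0.1 z -0.4 t 18.43
SNAP?
```

View pics/p4.png

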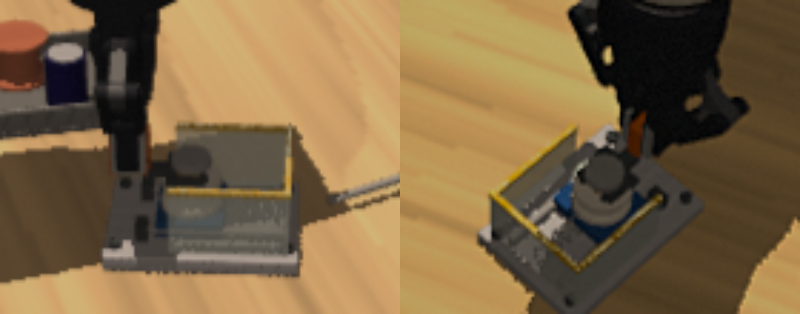

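The snap was clear: force fell from 8.6 N to 3.0 N at an eye travel of 5 mm, and the remaining 3 N matches the spring at about 4–5 mm. I'll stop pushing and let the carriage back slowly, watching the force.

```bash
cat > back.py <<'E'
from plant import ctrl
from h import *
Z=.0497; b=np.array([-.04,.03,-.19])
def F(n=8):
    a=[]
    for _ in range(n): a.append(ctrl.current_contact_force()); ctrl.wait(.01)
    return np.mean(a,axis=0)
ex=.005
f=F()-b; print("hold",np.round(-f[:2]@D,2),np.round(f[2],2))
while ex>.0001:
    ex-=.0005 if ex<=.002 else .001
    ctrl.move_linear(tcp(ex,Z),feed=.01)
    ctrl.wait(.1); f=F()-b; p=ctrl.current_position(); fx=-f[:2]@D
    x=(np.array(p[:2])-PIN)@D+.04
    print(f"{ex*1e3:.1f} act {x*1e3:.1f} F {fx:.2f} lat {f[:2]@N:.2f} z {f[2]:.2f} t {ctrl.current_time():.2f}")
    if fx<.15: break
im=ctrl.snapshot("side");cv2.imwrite("pics/side5.png",im)
im2=ctrl.snapshot("scene");cv2.imwrite("pics/scene5.png",im2)
cv2.imwrite("pics/p5.png",np.hstack([cv2.resize(im[170:280,230:370],(400,314)),cv2.resize(im2[190:300,290:430],(400,314))]))
E
python3 back.py
```

```text
hold 2.63 0.32
4.0 act 4.1 F 1.68 lat 0.34 z -0.08 t 19.02
3.0 act 3.0 F 1.13 lat 0.39 z -0.16 t 19.43
2.0 act 2.0 F 0.40 lat -0.18 z -0.24 t 19.85
1.5 act 1.5 F 0.03 lat -0.08 z -0.45 t 20.27
```

View pics/p5.png

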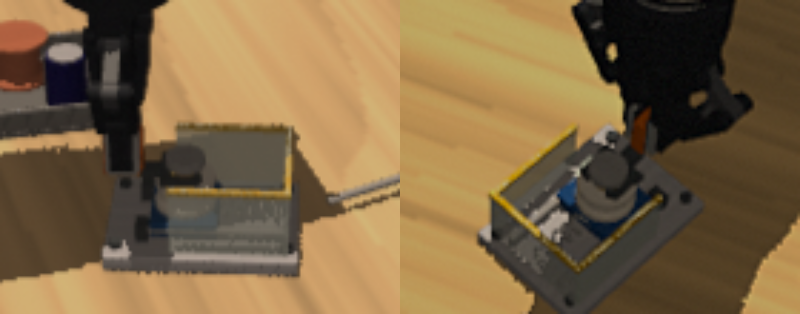

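The force reached about 0 at 1.5 mm, so the carriage is at rest and the pin is about 1 mm beyond my estimate. I'll take out the bridge play (about 0.6 mm), lower until the clip just rests on the roller, and then let go.

```bash
cat > rel.py <<'E'
from plant import ctrl
from h import *
b=np.array([-.04,.03,-.19])
def F(n=15):
    a=[]
    for _ in range(n): a.append(ctrl.current_contact_force()); ctrl.wait(.01)
    return np.mean(a,axis=0)-b
Z=.0497; ex=.0010
ctrl.move_linear(tcp(ex,Z),feed=.01); ctrl.wait(.15); f=F(); print("ctr",np.round([-f[:2]@D,f[:2]@N,f[2]],2))
for i in range(6):
    Z-=.0003
    ctrl.move_linear(tcp(ex,Z),feed=.01); ctrl.wait(.1); f=F()
    print(f"z {Z*1e3:.1f}",np.round([-f[:2]@D,f[:2]@N,f[2]],2), round(ctrl.current_time(),2))
    if f[2]>.8: break
cv2.imwrite("pics/side6.png",ctrl.snapshot("side"))
E
python3 rel.py
```

```text
ctr [-0.19 -0.01 -0.27]
z 49.4 [-0.08 -0.13 -0.28] 21.37
z 49.1 [-0.04 -0.09 -0.54] 21.84
z 48.8 [ 0.12 -0.07 -0.5 ] 22.32
z 48.5 [ 0.29 -0.02  2.48] 22.79
```

The roller contact came at z ≈ 48.6 mm, exactly as the geometry predicts. I'll ease up 0.15 mm, release and retreat upward.

```bash
python3 - <<'E'
from plant import ctrl
from h import *
ctrl.move_linear(tcp(.001,.04865),feed=.01); ctrl.wait(.2)
ctrl.release(); ctrl.wait(.4)
print(ctrl.current_gripper_width(),ctrl.current_contact_force(),ctrl.current_time())
p=tcp(.001,.04865)
ctrl.move_linear([p[0],p[1],.20],feed=.1)
q=PIN+D*.02
ctrl.move_pose([q[0],q[1],.25],[-90,0,YU]); ctrl.wait(.3)
import json
json.dump((list(ctrl.current_position()),list(ctrl.current_tool_rot())),open("w7.json","w"))
w=ctrl.snapshot("wrist"); cv2.imwrite("pics/w7.png",w)
im=ctrl.snapshot("side");cv2.imwrite("pics/side7.png",im)
im2=ctrl.snapshot("scene");cv2.imwrite("pics/scene7.png",im2)
cv2.imwrite("pics/p7.png",np.hstack([cv2.resize(im[170:280,230:370],(400,314),interpolation=2),cv2.resize(im2[190:300,290:430],(400,314),interpolation=2)]))
cv2.imwrite("pics/w7z.png",cv2.resize(w[100:310,250:410],None,fx=2.8,fy=2.8,interpolation=2))
print(ctrl.current_time())
E
```

```text
0.08553489522890867 [-0.37225445 -0.04199226 -0.56328279] 24.4167
26.1917
```

View pics/p7.png

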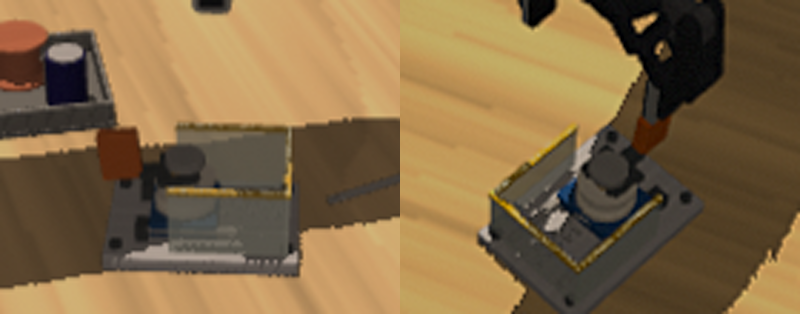

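View pics/w7z.png

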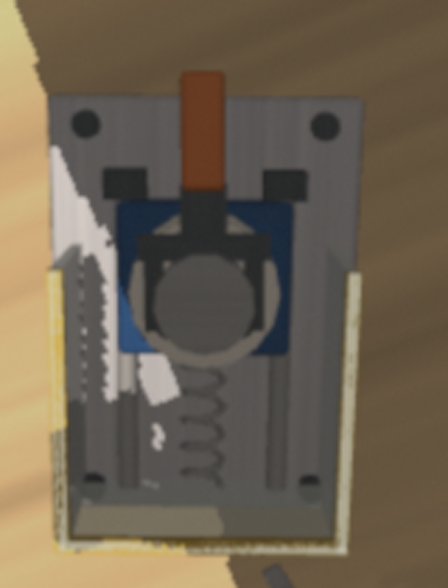

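w7: the fork is around the neck with its lips hidden under the head, and the carriage is against the black stops as before. The grip looks slightly tilted in the side view, so I'll measure level and centring.

```bash
python3 - <<'E'
from plant import ctrl
from h import *
import json
m=ctrl.camera_model("wrist"); pose=json.load(open("w7.json"))
w=cv2.imread("pics/w7.png"); hsv=cv2.cvtColor(w,cv2.COLOR_BGR2HSV)
z=lambda u,v:[250+u/2.8,100+v/2.8]
H=plane(m,[z(154,303),z(253,303),z(203,253),z(203,354)],.061,pose)[:,:2]; h=H.mean(0)
print("head",h,"dia",np.linalg.norm(H[0]-H[1])*1e3,np.linalg.norm(H[2]-H[3])*1e3)
B=plane(m,[z(140,236),z(270,236)],.051,pose)[:,:2]; bc=B.mean(0)
print("bridge back rel head x,y mm",(bc-h)@D*1e3,(bc-h)@N*1e3,"width",np.linalg.norm(B[0]-B[1])*1e3)
o=cv2.inRange(hsv,(3,120,60),(20,255,255)); c=max(cv2.findContours(o,0,1)[0],key=cv2.contourArea)
G=plane(m,c.reshape(-1,2),.080,pose)[:,:2]; print("grip top rel head x range",((G-h)@D).min()*1e3,((G-h)@D).max()*1e3,"y",((G-h)@N).min()*1e3,((G-h)@N).max()*1e3)
a=plane(m,[z(53,96),z(362,98)],.012,pose)[:,:2].mean(0); print("base back edge rel head",(a-h)@D*1e3)
# same for the first wu
im=cv2.imread("pics/side7.png"); cv2.imwrite("pics/side7z.png",cv2.resize(im[205:260,255:320],None,fx=10,fy=10,interpolation=2))
# predicted vertical & level line directions in side view for tilt
s=ctrl.camera_model("side")
P=lambda x,y,zz:[*(h+D*x/1000+N*y/1000),zz/1000]
q=proj(s,[P(-53,-5,46),P(-27,-5,46),P(-27,-5,80),P(-53,-5,80)]); print("pred grip face in zoom",np.round((q-[255,205])*10))
o=cv2.inRange(cv2.cvtColor(im,cv2.COLOR_BGR2HSV),(3,120,60),(14,255,255)); o[:, :258]=0;o[:200]=0;o[260:]=0;o[:,300:]=0
c=max(cv2.findContours(o,0,1)[0],key=cv2.contourArea); print("obs",cv2.boundingRect(c),cv2.minAreaRect(c))
E
```

```text
head [0.57243145 0.05411823] dia 24.694032572157063 25.594081799000477
bridge back rel head x,y mm -15.486523832563178 0.4319478712368095 width 33.0830223402183
grip top rel head x range -121.07434998497425 -98.58354870402421 y 123.22637618093148 175.74106836088174
base back edge rel head -49.21324105164336
pred grip face in zoom [[105. 252.]
 [247. 256.]
 [242. 100.]
 [ 97.  96.]]
obs (263, 215, 17, 19) ((271.3299560546875, 223.30996704101562), (18.526199340820312, 14.9906644821167), 81.8698959350586)
```

View pics/side7z.png

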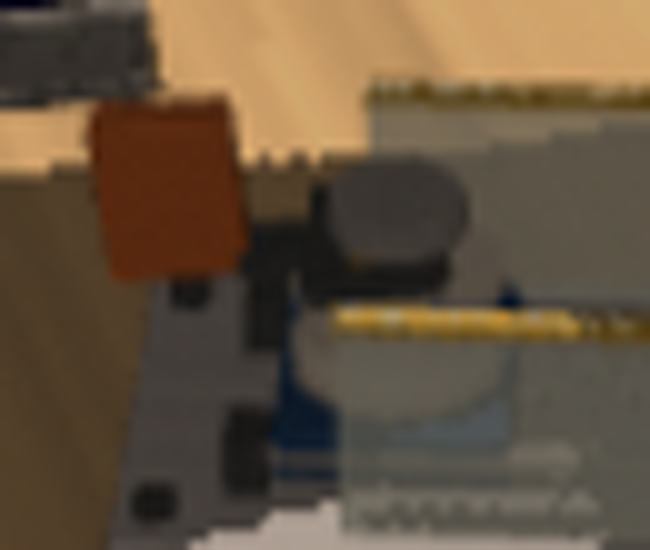

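The clip is seated and centred, with the bridge back edge 15.5–16 mm behind the axis. The side view suggests the overhanging grip sags a few degrees. I'll take one oblique wrist view to measure that properly.

```bash
python3 - <<'E'
from plant import ctrl
from h import *
m=ctrl.camera_model("wrist"); M=m["mount"]
for sgn in(1,-1):
  for el in(35,45,55):
    for dist in (.3,.34):
        e=np.radians(el); n=np.r_[N*sgn,0]; c=np.cos(e)*n-np.array([0,0,np.sin(e)]); d=-np.sin(e)*n-np.array([0,0,np.cos(e)])
        Rc=np.c_[np.cross(d,c),d,c]; Rt=Rc@M[:3,:3].T
        T=np.r_[PIN-D*.03,.058]; C=T-dist*c-.03*d; p=C-Rt@M[:3,3]
        rpy=Ro.from_matrix(Rt).as_euler("xyz",degrees=True)
        q=ctrl.inverse_kinematics(list(p),list(rpy))
        print(sgn,el,dist,np.round(p,3),np.round(rpy,1),"tip",np.round(p+Rt[:,1]*.073,3),None if q is None else np.round(q))
E
```

```text
1 35 0.3 [ 0.477 -0.108  0.166] [ -90.2   71.1 -111.4] tip [ 0.502 -0.043  0.142] [-45.  39. -20.  82.  60.  36.]
1 35 0.34 [ 0.466 -0.138  0.189] [ -90.2   71.1 -111.4] tip [ 0.491 -0.074  0.165] [-49.  39. -16.  89.  57.  32.]
1 45 0.3 [ 0.485 -0.088  0.197] [ -90.2   61.1 -111.3] tip [ 0.508 -0.028  0.161] [-42.  29. -21.  72.  55.  53.]
1 45 0.34 [ 0.475 -0.114  0.225] [ -90.2   61.1 -111.3] tip [ 0.498 -0.055  0.19 ] [-45.  29. -17.  80.  53.  48.]
1 55 0.3 [ 0.495 -0.063  0.223] [ -90.1   51.1 -111.3] tip [ 0.515 -0.01   0.177] [-36.  22. -21.  66.  49.  67.]
1 55 0.34 [ 0.487 -0.084  0.256] [ -90.1   51.1 -111.3] tip [ 0.507 -0.031  0.21 ] [-39.  21. -16.  73.  48.  63.]
-1 35 0.3 [0.611 0.239 0.166] [-90.2  71.1  68.6] tip [0.586 0.174 0.142] None
-1 35 0.34 [0.622 0.269 0.189] [-90.2  71.1  68.6] tip [0.598 0.205 0.165] None
-1 45 0.3 [0.603 0.218 0.197] [-90.2  61.1  68.7] tip [0.58  0.159 0.161] None
-1 45 0.34 [0.613 0.245 0.225] [-90.2  61.1  68.7] tip [0.59  0.185 0.19 ] None
-1 55 0.3 [0.593 0.194 0.223] [-90.1  51.1  68.7] tip [0.573 0.141 0.177] [ 22.  52.  35. 114. -35. -34.]
-1 55 0.34 [0.601 0.215 0.256] [-90.1  51.1  68.7] tip [0.581 0.162 0.21 ] None
```

```bash
python3 - <<'E'
from plant import ctrl
from h import *
import json
m=ctrl.camera_model("wrist"); M=m["mount"]
def view(el,dist,sh):
    e=np.radians(el); n=np.r_[N,0]; c=np.cos(e)*n-np.array([0,0,np.sin(e)]); d=-np.sin(e)*n-np.array([0,0,np.cos(e)])
    Rt=np.c_[np.cross(d,c),d,c]@M[:3,:3].T; T=np.r_[PIN-D*.03,.058]; C=T-dist*c-sh*d
    return list(C-Rt@M[:3,3]),list(Ro.from_matrix(Rt).as_euler("xyz",degrees=True))
ctrl.move_pose(*view(55,.36,.03)); ctrl.move_pose(*view(35,.34,0.01)); ctrl.wait(.3)
pose=(list(ctrl.current_position()),list(ctrl.current_tool_rot())); json.dump(pose,open("w8.json","w"))
w=ctrl.snapshot("wrist"); cv2.imwrite("pics/w8.png",w)
cv2.imwrite("pics/w8z.png",cv2.resize(w[190:310,250:410],None,fx=5,fy=5,interpolation=2))
h=np.array([.5728,.0541])
P=lambda x,y,zz:[*(h+D*x/1000+N*y/1000),zz/1000]
q=proj(m,[P(-53,-5,46),P(-27,-5,46),P(-27,-5,80),P(-53,-5,80),P(0,0,61)],pose); print("pred grip face in zoom",np.round((q-[250,190])*5))
print(ctrl.current_time())
E
```

```text
pred grip face in zoom [[240. 379.]
 [382. 379.]
 [384. 226.]
 [233. 225.]
 [532. 297.]]
28.15
```

View pics/w8z.png

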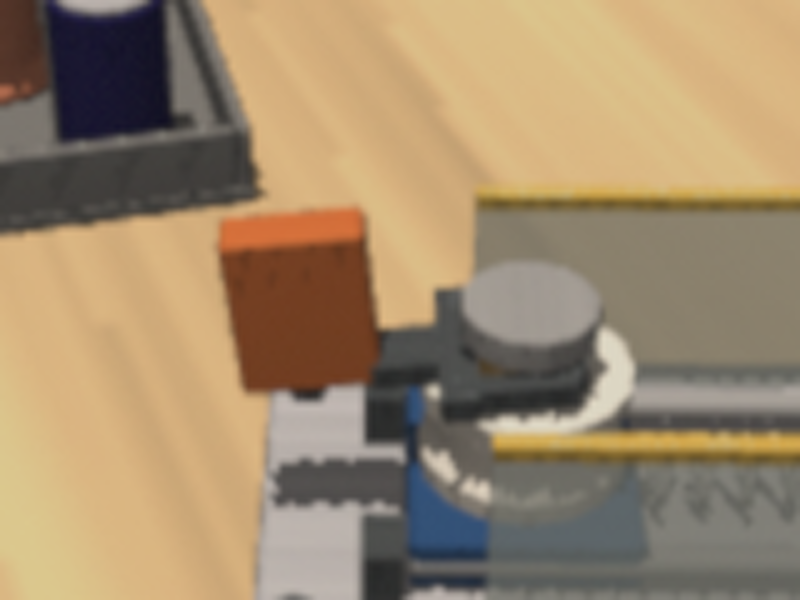

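The oblique view shows the grip drooping by roughly 4–5°. I'll quantify it from the visible grip corners and compare it with the tilt that the groove's 3 mm play allows, about 3/29 rad ≈ 5.9°.

```bash
python3 - <<'E'
from plant import ctrl
from h import *
import json
m=ctrl.camera_model("wrist"); pose=json.load(open("w8.json"))
w=cv2.imread("pics/w8.png"); hsv=cv2.cvtColor(w,cv2.COLOR_BGR2HSV)
o=cv2.inRange(hsv,(3,130,60),(16,255,255)); o[:225]=0; o[275:]=0; o[:,:285]=0; o[:,335:]=0
c=max(cv2.findContours(o,0,cv2.CHAIN_APPROX_NONE)[0],key=cv2.contourArea); print(cv2.boundingRect(c))
# front face (y=-5) + back top edge; corners from zoom
z=lambda u,v:[250+(u-2)/5,190+(v-2)/5]
px=np.array([z(244,391),z(380,382),z(368,243),z(222,251),z(219,221),z(363,209)])
X=np.array([[-13,-5,-17],[13,-5,-17],[13,-5,17],[-13,-5,17],[-13,5,17],[13,5,17]],float)/1000
ok,rv,tv=cv2.solvePnP(X,px,K(m),m["distortion"],flags=cv2.SOLVEPNP_SQPNP)
rv,tv=cv2.solvePnPRefineLM(X,px,K(m),m["distortion"],rv,tv)
R,C=ext(m,pose); Rw=R@cv2.Rodrigues(rv)[0]; t=R@tv.ravel()+C
print("reproj",np.abs(cv2.projectPoints(X,rv,tv,K(m),m["distortion"])[0].reshape(-1,2)-px).max())
U=np.array([[D[0],N[0],0],[D[1],N[1],0],[0,0,1]])
L=U.T@Rw; print("clip x in unit",np.round(L[:,0],3),"pitch(nose up +)",np.degrees(np.arcsin(L[2,0])),"roll",np.degrees(np.arcsin(L[2,1])),"yaw",np.degrees(np.arctan2(L[1,0],L[0,0])))
print("grip centre rel pin mm",(U.T@(t-np.r_[.5728,.0541,0]))*1e3)
E
```

```text
(293, 231, 33, 37)
reproj 0.656684564842692
clip x in unit [0.996 0.035 0.079] pitch(nose up +) 4.522296312355677 roll 3.8897227110233032 yaw 1.9985703253300284
grip centre rel pin mm [-41.81263338   7.54363028  54.17052733]
```

The tilt is about 4.5° nose up, which is within the groove's play. The clip was level and resting on the roller when I let go, so the overhanging grip's own weight took up that play and a regrasp wouldn't change it. Last check that nothing is still moving and the other parts are undisturbed, then hand in.

```bash
python3 - <<'E'
from plant import ctrl
from h import *
a=cv2.imread("pics/w8.png"); b=ctrl.snapshot("wrist"); cv2.imwrite("pics/w9.png",b)
print("wrist diff since w8",np.abs(a.astype(int)-b)[190:310,250:410].mean())
s0=cv2.imread("pics/side0.png"); s=ctrl.snapshot("side"); cv2.imwrite("pics/side9.png",s)
cv2.imwrite("pics/s9.png",np.hstack([s0[150:300,170:440],s[150:300,170:440]]))
print(ctrl.current_contact_force(),ctrl.current_time())
E
```

```text
wrist diff since w8 1.3389409722222223
[-0.4705996  -0.45886645 -0.59737496] 28.25
```

View pics/s9.png

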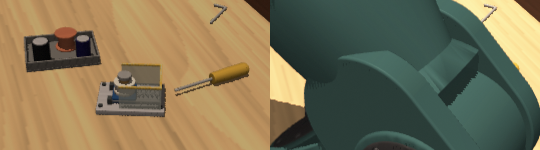

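The arm blocks the side view here, but the earlier side7 and scene7 pictures show the tray parts in place. I'll do one more stillness check with a longer gap and hand in.

```bash
python3 - <<'E'
from plant import ctrl
from h import *
a=cv2.imread("pics/scene0.png").astype(int)
c=ctrl.snapshot("scene"); ctrl.wait(1.0)
b=ctrl.snapshot("wrist"); w=cv2.imread("pics/w9.png").astype(int)
d=np.abs(w-b)[190:310,250:410]; print("diff after 1s mean",d.mean(),"big px",(d.max(2)>50).sum())
cv2.imwrite("pics/scene9.png",c)
print(ctrl.current_time()); ctrl.job_done()
E
```

```text
diff after 1s mean 3.610173611111111 big px 140
29.35
the job is handed in; nothing more can be done
```

View pics/scene9.png

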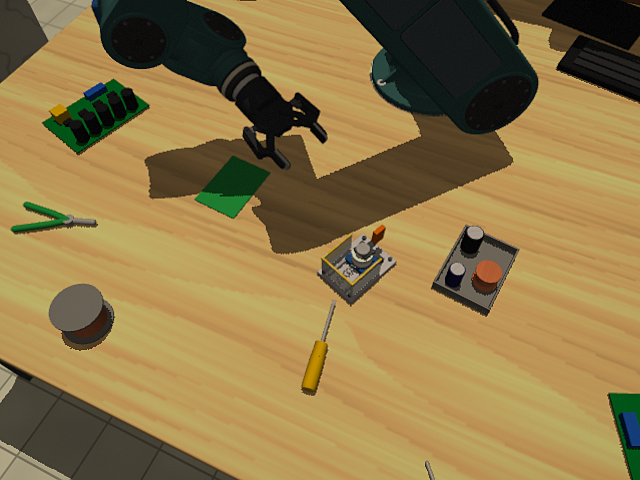

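The clip is snapped home in the pin's groove and I handed the job in at about 29 s, but it is not quite level: the grip end droops about 4.5°.

**What I did:** I gripped the clip by its orange grip and pushed it in from the open end. The force rose to 8.6 N, a little under the stated 9 to 14 N. It dropped to 3.0 N at the snap, with the carriage about 12 mm back at most, well short of its 34 mm end. I stopped there and let the carriage back until the push force was about 0. Then I lowered the clip onto the roller and let go.

**Checks that passed:**
- The bridge sits about 15.5 mm behind the pin axis by its back edge, as it should when the clip is home.
- The pin head is back at its starting place to within about 1 mm.
- The last scene picture shows the tray parts and screwdriver where they were, and the arm well clear.

**Checks that disagreed or were weaker:**
- **Level:** I let go with the clip level and resting on the roller. It probably drooped under the grip's own overhanging weight. The tilt is within the roughly 6° the groove's 3 mm of play allows, so I did not grasp it again. The same corner fit also gave about 4° of sideways roll, but its position was clearly off, so I don't trust that number.
- **Stillness:** Two close-ups 1 s apart differed slightly (mean 3.6 grey levels). I put this down to the arm settling, but didn't check that separately.

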